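# Divide the bead box and fill its end bay

## Task

Get the bead box ready for the class: first lower the comb-shaped divider into the box until all five plates are fully down in their slots. Then pour the beads out of the scoop through the hopper into the end bay, and put every stray bead from the desk into that bay through the hopper too. Leave the scoop standing upright on the desk, and do not disturb the brush pot, the glue bottle or the glue stick.

Things in the scene. Friction and masses are not known exactly. Their poses are not given: they have to be found in the camera images.
- bead_box: plywood bead box fixed to the desk, long side along its y: outside x -47 to +47, y -95 to +111 mm from its origin (on the desk, z up), walls 45 mm high, inner floor 6 mm above the desk. Along y: a hopper over the end bay (from y -90 to the first slot at -22 mm), then five slots for the divider
- divider_seat (a point): point on the box's inner floor midway along the slots (box x 0, y +30, z 6 mm): the divider's origin lies here when fully down. Rails inside both long walls, 40 mm high, have five slots 8 mm wide down to the floor, at box y -22, 4, 30, 56, 82 mm; slot ends of facing rails are 82 mm apart in x, rail faces 66 mm
- hopper_mouth (a point): centre of the open mouth of the smooth sheet-metal hopper (a wide four-sided funnel fixed on the box), 97 mm above the desk; mouth in the box frame x -60 to +60, y -125 to -42 mm; three sides slope inward, the one toward the slots is upright
- end_bay (a point): middle of the floor of the end bay (box x 0, y -57, z 6 mm), 68 mm long, 82 mm wide, open toward the slots until the divider's first plate closes it; the hopper's throat above it is x -26 to +26, y -88 to -42 mm, at 52 mm height. Under it a smooth metal ramp falls from 26 mm high at y -90 to the floor at y -52 mm
- divider: comb-shaped plywood divider, 160 g, standing on its plates: five parallel plates 5 mm thick (3 mm at their lowest 4 mm), 74 mm wide (x), 38 mm high, 26 mm apart along y, hanging from a spine 14 mm wide (x) and 109 mm long (y) at z 38 to 50 mm. Origin: under the middle plate at the plates' lower edge, z up. Same either way round. Fully down it stands on the box floor with its y along the box's y
- divider_grip (a point): middle of the divider's grip block, 64 mm above its origin; the block is 14 mm across (x), 40 mm long (y), z 50 to 78 mm
- scoop: open-fronted aluminium scoop with smooth floor, 140 g, origin under it, z up; its open pouring lip points to its own -x, the pan reaches from x -45 to +30 mm, is 52 mm wide (y) and its side walls end 36 mm above the desk; the floor rises 6 degrees toward the lip, so beads stay in while it is level; tipped lip-down by 35 to 45 degrees they slide out
- scoop_handle (a point): the scoop's upright wooden handle, at x +40 mm, 68 mm above the scoop's origin: 12 mm across (y), 24 mm long (x), z 41 to 87 mm
- scoop_lip (a point): middle of the scoop's pouring lip: x -45 mm, 12 mm above the scoop's origin
- brush_pot: black pot with pens at the back of the desk, 84 mm wide, 147 mm high; bystander
- glue_bottle: glue bottle at the back of the desk, 38x66x167 mm; bystander
- glue_stick: glue stick standing at the right, 26 mm wide, 86 mm high; bystander
- bead_0: six-sided wooden bead, 16 mm across flats, 16 mm high, 12 g, origin at its centre, z along its axis, flats facing its x axis and every 60 degrees from it; lies in the scoop at the start; may be absent
- bead_1: six-sided wooden bead, 16 mm across flats, 16 mm high, 12 g, origin at its centre, z along its axis, flats facing its x axis and every 60 degrees from it; lies in the scoop at the start; may be absent
- bead_2: six-sided wooden bead, 16 mm across flats, 16 mm high, 12 g, origin at its centre, z along its axis, flats facing its x axis and every 60 degrees from it; lies in the scoop at the start; may be absent
- bead_3: six-sided wooden bead, 16 mm across flats, 16 mm high, 12 g, origin at its centre, z along its axis, flats facing its x axis and every 60 degrees from it; stray, stands on the desk at the start; may be absent
- bead_4: six-sided wooden bead, 16 mm across flats, 16 mm high, 12 g, origin at its centre, z along its axis, flats facing its x axis and every 60 degrees from it; stray, stands on the desk at the start; may be absent
- bead_5: six-sided wooden bead, 16 mm across flats, 16 mm high, 12 g, origin at its centre, z along its axis, flats facing its x axis and every 60 degrees from it; stray, stands on the desk at the start; may be absent
- bead_6: six-sided wooden bead, 16 mm across flats, 16 mm high, 12 g, origin at its centre, z along its axis, flats facing its x axis and every 60 degrees from it; stray, stands on the desk at the start; may be absent
There are look-alikes about, which are no part of the job. What is shaped like the divider but purple or yellow is not meant. Several things have the shape of the scoop; the one meant has the colours described above.

How it is judged:
By the outcome, as a careful person would: the job done as asked, in the order asked, and still so for the second after the job is handed in, with the robot touching nothing.
Of bead_0, bead_1, bead_2 only 2 to 3 are there at a start; the rules pass over those that are not, and their reading is None.
Of bead_3, bead_4, bead_5, bead_6 only 2 to 4 are there at a start; the rules pass over those that are not, and their reading is None.
At some moment in a run one of divider, bead_3, bead_4, bead_5, bead_6 may be knocked a few centimetres aside while the robot is not near it.
It also fails if it takes over 210 s, if anything falls off the work surface, if the arm or the gripper's body presses on something with over 40 N, if the wrist force passes 120 N, or if a joint passes its speed limit or range.

## Robot

A 6-joint arm with a two-finger parallel gripper is mounted at the origin on a cart in front of the work surface, level with it; the furniture and walls round the work are solid. World frame = base frame: x ahead of the robot, y to its left, z up, the work surface at z = 0. Lengths are in m, angles in rad, forces in N, time in s.
With the tool pointing down it reaches from about 0.375 to 0.975 m from the base axis. Payload 3.8 kg.
Tool frame: the origin (TCP) lies midway between the tips of the shut fingers; the grasp point (between the pads) lies 19 mm behind it; z points along the fingers, y is the direction in which the jaws open and shut (so a half turn about z gives the same grasp; the last joint's range is limited). The gripper opens to 88 mm and grips with 3 to 60 N. Pads are 18 mm wide; open, the fingers measure 123 mm over their backs; the gripper's body (75 mm by 187 mm) begins 45 mm behind the grasp point.
Start: joints at [1.269, 0.264, 1.604, -0, 1.274, -0.037], TCP at [0.177, 0.651, 0.239] pointing down, gripper open.
Joint ranges: [-2.63, 2.63], [-0.94, 2.18], [0.31, 2.57], [-1.31, 4.45], [0, 2.66], [-2.55, 2.55]. Speed limits (rad/s): [2.57, 2.57, 3.14, 3.14, 3.14, 3.14].

## Interface

Orientations are given as a unit quaternion [x, y, z, w].
In Python, from plant import telemetry, eyes, order gives the robot as it stands.
- The arm moves only by the tool apply_moves, never from a script. Its argument "rows" is a list of rows, each a list of 4 numbers: the shift along the tool's x, y, z in cm, then the turn about the tool's z in degrees. A call has 1 to 12 rows; each row is the pose to reach, as a shift and turn from the pose commanded when the call began, along the tool's axes at that moment; what a row does not reach only later rows make up. A row lasts 1/12 s, in which the tool goes at most 41.7 mm and 7.16 degrees, less where a joint would pass 70% of its speed; a pose out of reach is approached as far as the arm can. A call with a gripper value outside its range is refused whole. "jaw" is the closure, from -1 (fully open) to 1 (shut), so that 0 is half open, set as the call begins (left out, the last holds). The fingers move at their own pace and stop on an object; the grip force is fixed at half the most. Time passes only in rows, so rows that repeat a pose let the fingers close. It gives the time, the measured TCP pose, the force and the opening at its end, in the units of the state.
- telemetry.get_state(): the state, without advancing time (a new reading comes with each control period).
- eyes.capture(name): name is "side" or "top"; returns a dict with "pixels" (420x560x3 uint8, blue, green, red), "range_z" (420x560 float32, m along the optical axis (not along the pixel's ray), 0 where there is no reading), "mtx" (3x3 intrinsics, pixels), "R" (3x3) and "t" (3): a world point X has camera coordinates R X + t. Camera axes: x right, y down, z forward; pixel columns grow to the right and rows downward; lengths in m; the calibration is good to about 2 mm. A picture is of the moment at which its call begins.
- order.sign_off(): hands the job in, once; it reports no verdict.
The state is a dict: "t": time; "joints": joint angles; "dq": joint speeds; "tau": joint torques, N m; "position": TCP position; "tcp_rot": TCP orientation; "wrist_force": force on the tool from outside, world axes, zero at the start; "moment": the same for the moment, N m; "finger_gap": finger opening in m.
Only numpy, scipy, OpenCV 4.12 (cv2) and the standard library are available. Lean on these libraries where they do the work, as an engineer would, in place of code of your own. Each camera call takes 0.05 s, during which the arm holds its last target. There are 200 camera calls.

## Working session

There is one attempt and no reset: what is moved stays moved. The work goes in short steps, Python scripts to look and compute and a tool call to move; the robot and the scene stay as the last step left them, time stands still between calls to the robot, and variables do not carry over. Pictures are saved under pics/ and viewed, on a budget of 14 in all, crops included, one or two more only if the job needs it, and the job is handed in when it is done.

Besides the shell and the picture viewer there is one more tool, called after ">>>" in YAML: its name, and indented under it one key for each argument. apply_moves: Moves the arm, as the interface text tells. Its arguments: {"type":"object","properties":{"rows":{"type":"array","items":{"type":"array","items":{"type":"number"}}},"jaw":{"type":"number"}},"required":["rows"]}

```bash
ls; mkdir -p pics
cat > h.py <<'E'
import numpy as np, cv2
from plant import telemetry, eyes, order
def world(c):
    h,w=c['range_z'].shape
    u,v=np.meshgrid(np.arange(w),np.arange(h))
    K=c['mtx'];z=c['range_z']
    P=np.stack([(u-K[0,2])/K[0,0]*z,(v-K[1,2])/K[1,1]*z,z],-1)
    return (P-c['t'])@c['R']   # R^T (P-t)
def save(c,n): cv2.imwrite('pics/'+n+'.png',c['pixels'])
E
python3 - <<'E'
from h import *
s=telemetry.get_state();print(s)
for n in('side','top'):
    c=eyes.capture(n);save(c,n+'0');np.savez(n+'0.npz',**c);print(n,c['mtx'],c['R'],c['t'],-c['R'].T@c['t'])
E
```

```text
pics
{'t': 0.0, 'joints': array([ 1.26909605e+00,  2.64768058e-01,  1.60533137e+00, -4.08811690e-05,
        1.27373238e+00, -3.69030099e-02]), 'dq': array([-1.79184027e-03, -1.93147660e-03, -1.00709602e-03, -8.92104599e-04,
       -1.31323422e-03, -4.14331969e-05]), 'tau': array([ 5.51933263e-04, -5.02107167e+01, -3.56872487e+01,  7.29335519e-02,
        2.95607653e-02, -1.44799328e-04]), 'position': array([0.17646383, 0.65079574, 0.237401  ]), 'tcp_rot': array([ 1.32006125e-01,  9.91248268e-01, -1.10686452e-03, -1.69383200e-04]), 'wrist_force': array([1.17390775, 0.69823053, 0.74442419]), 'moment': array([-0.01591467,  0.02770577, -0.00532988]), 'finger_gap': 0.08814828264520563}
side [[394.56781584   0.         281.21464747]
 [  0.         394.56781584 211.83838437]
 [  0.           0.           1.        ]] [[-0.80438633 -0.59393221  0.01439308]
 [-0.35597668  0.46243458 -0.81205595]
 [ 0.47565032 -0.6583303  -0.58340207]] [0.41326002 0.25387014 0.69613746] [0.09167455 0.58633849 0.60633671]
top [[526.91945644   0.         275.17645441]
 [  0.         526.91945644 209.18502673]
 [  0.           0.           1.        ]] [[ 1.04132719e-02 -9.99945778e-01  6.41072809e-05]
 [-9.97540594e-01 -1.03926686e-02 -6.93163495e-02]
 [ 6.93132573e-02  6.57860380e-04 -9.97594727e-01]] [-0.01408469  0.50606541  1.66834291] [ 0.38932917 -0.0099221   1.6994096 ]
```

View pics/side0.png

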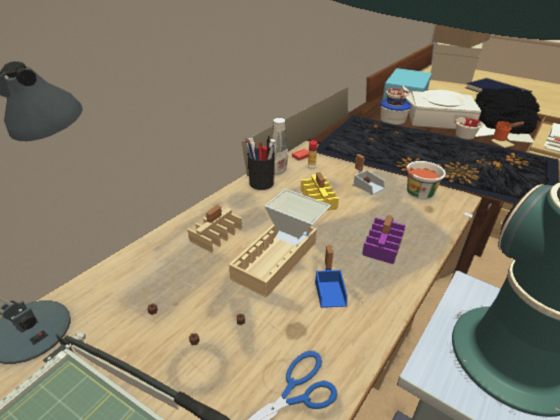

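View pics/top0.png

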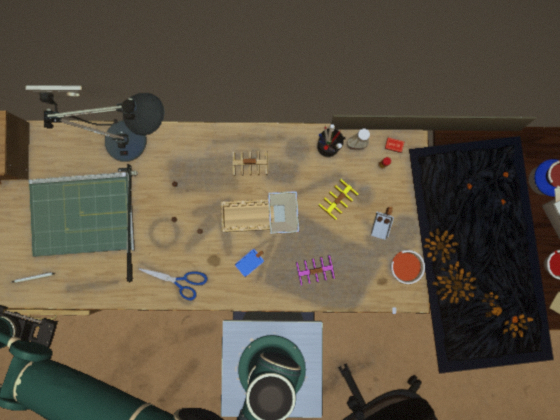

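The top view shows the plywood divider at (250,162), the box at (247,215) with its hopper at (284,213), and the aluminium scoop at (383,222). Stray beads are at (174,184), (174,219) and (200,231). The purple and yellow combs and the blue scoop are decoys. Next I'll measure these from both clouds.

```bash
cat >> h.py <<'E'
def pts(c,lo,hi,zl,zh):
    W=world(c);m=(c['range_z']>0)
    for i in range(2): m&=(W[...,i]>lo[i])&(W[...,i]<hi[i])
    m&=(W[...,2]>zl)&(W[...,2]<zh)
    return W[m],c['pixels'][m],m
def rect(P):
    (c,wh,a)=cv2.minAreaRect((P[:,:2]*1000).astype(np.float32)); return np.round(c,1),np.round(wh,1),round(a,1),len(P)
E
python3 - <<'E'
from h import *
cs={n:dict(np.load(n+'0.npz')) for n in('side','top')}
t=cs['top'];W=world(t)
for p in [(250,162),(260,215),(283,213),(383,222),(388,211),(174,184),(174,219),(200,231),(386,162),(330,140),(358,142),(60,220)]:
    print(p,np.round(W[p[1],p[0]]*1000))
s=cs['side'];W=world(s)
for p in [(214,213),(275,260),(152,309),(194,339),(240,319),(370,182),(360,162),(296,210),(60,200),(100,300)]:
    print('s',p,np.round(W[p[1],p[0]]*1000))
for n,c in cs.items():
    W=world(c)
    # beads / objects: blobs above desk
    m=((c['range_z']>0)&(W[...,2]>.007)&(W[...,2]<.2)&(W[...,0]>.3)&(W[...,0]<.85)&(W[...,1]<.45)&(W[...,1]>-.45)).astype(np.uint8)
    k,l,st,_=cv2.connectedComponentsWithStats(m)
    for i in range(1,k):
        if st[i,4]>6:
            P=W[l==i]; print(n,st[i],rect(P),'z',np.round(np.percentile(P[:,2],[2,50,98])*1000),np.mean(c['pixels'][l==i],0).round())
E
```

```text
(250, 162) [648.  71.  75.]
(260, 215) [488.  40.   8.]
(283, 213) [494. -34.  21.]
(383, 222) [ 469. -356.    5.]
(388, 211) [ 499. -355.   88.]
(174, 184) [585. 318.  12.]
(174, 219) [471. 314.  16.]
(200, 231) [434. 230.  17.]
(386, 162) [ 652. -350.   83.]
(330, 140) [ 723. -179.   59.]
(358, 142) [ 704. -256.  130.]
(60, 220) [465. 681.  11.]
s (214, 213) [646.  83.  73.]
s (275, 260) [482.  66.   7.]
s (152, 309) [579. 324.  16.]
s (194, 339) [466. 324.  17.]
s (240, 319) [430. 243.  19.]
s (370, 182) [ 463. -370.    7.]
s (360, 162) [ 495. -350.   70.]
s (296, 210) [507. -48.  68.]
s (60, 200) [811. 326. 171.]
s (100, 300) [691. 365.   3.]
side [    0    86   299   211 22954] (array([744.1,   0. ]), array([899.9, 142.4]), 90.0, 22954) z [ 12. 111. 196.] [104. 120. 131.]
side [292 140  26  28 332] (array([ 686.5, -376.2]), array([ 57.2, 106.3]), 70.9, 332) z [ 9. 27. 88.] [ 66.  93. 166.]
side [318 150   9   4  14] (array([ 677.1, -443.2]), array([30.1, 11.9]), 2.8, 14) z [ 7.  8. 10.] [49. 44. 44.]
side [354 154  32  40 636] (array([ 466. , -347.7]), array([58. , 97.4]), 74.0,
[... 3625 characters left out ...]
 [48. 67. 88.]
top [261 216   3   6   8] (array([476.4,  33.2]), array([16.1,  6.6]), 0.2, 8) z [ 7.  8. 13.] [115. 155. 175.]
top [197 229   6   5  24] (array([433.5, 231.6]), array([13.5, 15.2]), 19.8, 24) z [ 9. 13. 23.] [52. 71. 91.]
top [235 250  29  25 243] (array([340.1,  65.4]), array([52.4, 96.4]), 39.5, 243) z [ 7. 12. 89.] [182. 113.  80.]
top [391 250  28  27 592] (array([ 340.2, -408.9]), array([82.2, 80.4]), 90.0, 592) z [42. 52. 78.] [ 55.  82. 162.]
top [296 256  39  20 300] (array([ 323.3, -135. ]), array([ 60.2, 113.2]), 6.9, 300) z [10. 44. 82.] [126.  80. 140.]
top [190 272  10   2  13] (array([301.8, 246.6]), array([ 3.4, 28.9]), 0.4, 13) z [ 7.  9. 13.] [121.  75.  55.]
```

```bash
cat >> h.py <<'E'
from scipy.optimize import least_squares
from scipy.spatial import cKDTree
def fit(P,model,x0):
    """fit 2D pose (x,y,yaw) so P (Nx3) lies on model pts (Mx3); x0 mm,mm,deg -> same"""
    T=cKDTree(model)
    def f(q):
        a=np.deg2rad(q[2]);R=np.array([[np.cos(a),-np.sin(a)],[np.sin(a),np.cos(a)]])
        L=np.c_[(P[:,:2]-q[:2])@R,P[:,2]]
        return T.query(L)[0]
    r=least_squares(f,x0,loss='soft_l1',f_scale=2,diff_step=1e-3,x_scale=[10,10,3]);return r.x,np.median(f(r.x))
def grid(x0,x1,y0,y1,z,s=1.5):
    X,Y=np.meshgrid(np.arange(x0,x1+.1,s),np.arange(y0,y1+.1,s));return np.c_[X.ravel(),Y.ravel(),np.full(X.size,z)]
# box tops: walls+rails at 45/40, and mouth rim at 97
def boxmodel():
    L=[grid(-47,-42,-42,111,45),grid(42,47,-42,111,45),grid(-47,47,106,111,45)]
    for s in(-1,1):
        for a,b in[(-18,0),(8,26),(34,52),(60,78),(86,106)]:
            L.append(grid(min(s*33,s*41),max(s*33,s*41),a,b,40))
    L+=[grid(-60,60,-43,-42,97),grid(-60,60,-125,-124,97),grid(-60,-59,-125,-42,97),grid(59,60,-125,-42,97)]
    return np.vstack(L)
def divmodel():
    L=[grid(-7,7,-54,54,50),grid(-7,7,-20,20,78)]
    for y in(-52,-26,0,26,52):
        L.append(grid(-37,-7,y-2.5,y+2.5,38));L.append(grid(7,37,y-2.5,y+2.5,38))
    return np.vstack(L)
def fitbox(c):
    P=pts(c,(.38,-.2),(.6,.2),.036,.105)[0]*1000
    P=P[((P[:,2]<49))|(P[:,2]>93)]
    return fit(P,boxmodel(),[485,40,9]),len(P)
def fitdiv(c,x,y,a,z0=0,w=75):
    P=pts(c,((x-w)/1000,(y-w)/1000),((x+w)/1000,(y+w)/1000),(z0+34)/1000,(z0+82)/1000)[0]*1000
    P[:,2]-=z0
    return fit(P,divmodel(),[x,y,a]),len(P)
E
python3 - <<'E'
from h import *
for n in('side','top'):
    c=dict(np.load(n+'0.npz'))
    print(n,'box',fitbox(c));print(n,'div',fitdiv(c,652,75,1))
    P,C,m=pts(c,(.42,-.42),(.53,-.30),.06,.1);print('handle',rect(P),P.mean(0))
    P,C,m=pts(c,(.40,-.42),(.53,-.30),.025,.04);print('pan',rect(P))
    P,C,m=pts(c,(.40,-.42),(.53,-.30),.003,.025);print('panlow',rect(P))
a=[]
for n,s in(('side',6),('top',6)):
    im=cv2.imread('pics/%s0.png'%n);x,y,w,h={'side':(340,145,60,55),'top':(360,195,50,50)}[n]
    a.append(cv2.resize(im[y:y+h,x:x+w],(390,400),interpolation=cv2.INTER_CUBIC))
cv2.imwrite('pics/c0.png',np.hstack(a))
E
```

```text
side box ((array([485.77450565,  52.52226316,   3.93421321]), np.float64(2.896520674663249)), 1715)
side div ((array([652.5677859 ,  77.63140516,   1.69541701]), np.float64(2.3089681634420867)), 690)
handle (array([ 499.8, -353.9]), array([25. , 15.2]), 11.0, 85) [ 0.49873656 -0.35407285  0.07621509]
pan (array([ 458.3, -345.8]), array([57.7, 72.4]), 74.7, 188)
panlow (array([ 465.3, -356.2]), array([111.5, 125.6]), 89.8, 362)
top box ((array([486.43253107,  48.17201991,   3.55167191]), np.float64(3.1273250707798885)), 599)
top div ((array([652.21265022,  73.63804107,   0.86604396]), np.float64(2.6023347515104)), 270)
handle (array([ 500.7, -361.5]), array([13.5, 23.8]), 73.3, 39) [ 0.50069956 -0.36036479  0.08354233]
pan (array([ 460.3, -349.9]), array([54.8, 73.2]), 72.2, 84)
panlow (array([ 464.7, -359.4]), array([125.8, 117.2]), 0.5, 493)
```

View pics/c0.png

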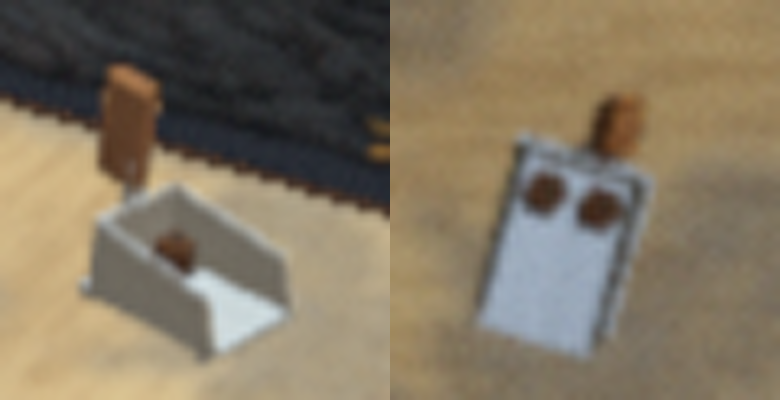

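Only two beads (not three) can be seen in the scoop, at its back end. Its handle stands on a thin stem, with the lip toward the robot. I'll go above the divider first.

```bash
cat >> h.py <<'E'
from scipy.spatial.transform import Rotation as Ro
def goal(x,y,z,yaw):
    """mm, deg: yaw of tool y axis in world. prints shift cm + turn deg"""
    s=telemetry.get_state();R=Ro.from_quat(s['tcp_rot']).as_matrix()
    d=R.T@(np.array([x,y,z])/1000-s['position'])*100
    cur=np.degrees(np.arctan2(R[1,1],R[0,1]));t=(cur-yaw+90)%180-90
    print('t',round(s['t'],1),'pos',np.round(s['position']*1000,1),'yaw',round(cur,1),'tilt',np.round(R[:,2],3),'gap',round(s['finger_gap']*1000,1),'F',np.round(s['wrist_force'],1),'j6',round(s['joints'][5],2))
    print('SHIFT',np.round(d,2),'TURN',round(t,1),'or',round(t-180*np.sign(t),1))
E
python3 -c "
from h import *
goal(652.4,75.6,160,1.3)"
```

```text
t 0.1 pos [176.5 650.9 237.5] yaw 74.8 tilt [-0.001 -0.002 -1.   ] gap 88.5 F [ 0.3 -0.4 -0.3] j6 -0.04
SHIFT [-60.99 -43.05   7.84] TURN 73.5 or -106.5
```

>>> apply_moves:
  rows:
    - [-3,-2,0,5]
    - [-6,-4,0,11]
    - [-9,-6.3,0,18]
    - [-12,-8.5,0,24]
    - [-15,-10.5,0,30]
    - [-18,-12.7,0,36]
    - [-21,-14.8,0,42]
    - [-24,-17,0,48]
    - [-27,-19,0,54]
    - [-30,-21.1,0,60]
    - [-33,-23.2,0,66]
    - [-36,-25.4,0,73.5]

```text
t: 1.1
position: [0.4582, 0.3105, 0.2383]
tcp_rot: [0.699, 0.716, -0.0, -0.0]
wrist_force: [0.1, 1.1, 0.5]
finger_gap: 0.0879
```

```bash
python3 -c "
from h import *
goal(652.4,75.6,160,1.3)"
```

```text
t 1.1 pos [458.2 310.5 238.3] yaw 1.4 tilt [-0. -0. -1.] gap 87.9 F [0.1 1.1 0.5] j6 0.53
SHIFT [-23.95  18.85   7.83] TURN 0.1 or -179.9
```

>>> apply_moves:
  rows:
    - [-3,2.4,0,0]
    - [-6,4.7,1,0]
    - [-9,7.1,2,0]
    - [-12,9.4,3,0]
    - [-15,11.8,4,0]
    - [-18,14.2,5.5,0]
    - [-21,16.5,7,0]
    - [-23.95,18.85,7.8,0]
    - [-23.95,18.85,7.8,0]
    - [-23.95,18.85,7.8,0]

```text
t: 1.93
position: [0.6529, 0.0763, 0.1588]
tcp_rot: [0.698, 0.716, -0.001, -0.001]
wrist_force: [1.0, -0.0, 0.2]
finger_gap: 0.0884
```

Run:
```python
from h import *
for n in('side','top'):
    c=eyes.capture(n);save(c,n+'1');np.savez(n+'1.npz',**c);print(n,-c['R'].T@c['t'])
    # depth points of fingers near TCP
    P,C,m=pts(c,(.55,-.02),(.75,.17),.155,.21);print('finger',rect(P),P.min(0),P.max(0))
    P,C,m=pts(c,(.55,-.02),(.75,.17),.0,.085)
    print(fitdiv(c,652,75,1,w=70))
goal(652.4,75.6,160,1.3)
```

```text
side [0.09167455 0.58633849 0.60633671]
finger (array([652. ,  77.3]), array([123.5,  22.4]), 0.8, 429) [0.5901194  0.06530011 0.15878991] [0.71361182 0.08941562 0.20996637]
((array([652.91254915,  77.63556339,   1.82450837]), np.float64(2.3308956904427376)), 686)
top [ 0.38932917 -0.0099221   1.6994096 ]
finger (array([607.4,  78.7]), array([6.4, 0.8]), 78.5, 3) [0.60690815 0.07553695 0.19776518] [0.60841198 0.08180472 0.20827651]
((array([651.28587821,  74.29226409,   0.90220814]), np.float64(2.2424006644844185)), 48)
t 2.0 pos [652.4  78.6 160.4] yaw 1.6 tilt [-0.001  0.    -1.   ] gap 88.3 F [ 0.7 -0.5  0.1] j6 0.05
SHIFT [-0.3  -0.01  0.04] TURN 0.3 or -179.7
```

View pics/side1.png

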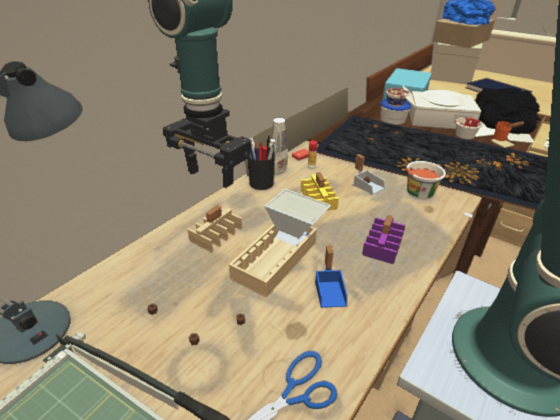

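The side view shows the gripper directly over the plywood divider, fingers straddling it along x at (205,165). The side camera is fixed, and it agrees with the arm pose to about 1 mm. I'll descend and grip.

>>> apply_moves:
  rows:
    - [0,0,3,0]
    - [0,0,6,0]
    - [0,0,9,0]
    - [0,0,10.5,0]
    - [0,0,11.2,0]
    - [0,0,11.2,0]

```text
t: 2.53
position: [0.6509, 0.0796, 0.0472]
tcp_rot: [0.696, 0.718, -0.001, -0.001]
wrist_force: [-0.1, 0.1, -0.1]
finger_gap: 0.0878
```

>>> apply_moves:
  rows:
    - [0,0,0,0]
    - [0,0,0,0]
    - [0,0,0,0]
    - [0,0,0,0]
    - [0,0,0,0]
    - [0,0,0,0]
    - [0,0,0,0]
    - [0,0,0,0]
  jaw: 1

```text
t: 3.2
position: [0.6531, 0.0781, 0.0488]
tcp_rot: [0.697, 0.717, 0.0, 0.0]
wrist_force: [0.3, 0.1, 0.1]
finger_gap: 0.0372
```

>>> apply_moves:
  rows:
    - [0,0,-2,0]
    - [0,0,-5,0]
    - [0,0,-8,0]
    - [0,0,-10.5,0]
    - [0,0,-10.5,0]
    - [0,0,-10.5,0]

```text
t: 3.7
position: [0.6546, 0.0783, 0.156]
tcp_rot: [0.697, 0.717, 0.002, 0.001]
wrist_force: [0.4, -0.3, 0.5]
finger_gap: 0.0005
```

Run:
```python
from h import *
goal(485.8,52.5+30,200,3.9)
```

```text
t 3.7 pos [654.6  78.3 156. ] yaw 1.7 tilt [ 0.004  0.    -1.   ] gap 0.5 F [ 0.4 -0.3  0.5] j6 0.05
SHIFT [  0.91 -16.84  -4.48] TURN -2.2 or 177.8
```

The fingers were still closing when I lifted: they need about 1.2 s. I'll reopen and check whether the divider moved.

>>> apply_moves:
  rows:
    - [0,0,0,0]
    - [0,0,0,0]
    - [0,0,0,0]
    - [0,0,0,0]
    - [0,0,0,0]
    - [0,0,0,0]
    - [0,0,0,0]
    - [0,0,0,0]
    - [0,0,0,0]
    - [0,0,0,0]
  jaw: -0.2

```text
t: 4.53
position: [0.6531, 0.0782, 0.1538]
tcp_rot: [0.697, 0.717, 0.0, 0.0]
wrist_force: [-0.6, -0.1, 0.5]
finger_gap: 0.0525
```

Run:
```python
from h import *
c=eyes.capture('side');print(fitdiv(c,652,75,1,w=70))
goal(652.4,77,48,1.3)
```

```text
((array([653.25237072,  78.10841321,   1.8201213 ]), np.float64(2.319775013449859)), 688)
t 4.6 pos [653.1  78.2 153.8] yaw 1.7 tilt [ 0.  0. -1.] gap 53.0 F [0.9 0.  0.4] j6 0.05
SHIFT [-0.12 -0.07 10.58] TURN 0.4 or -179.6
```

Unmoved. Going down again, and this time waiting long enough for the grip.

>>> apply_moves:
  rows:
    - [0,0,3,0]
    - [0,0,6,0]
    - [0,0,9,0]
    - [0,0,10.3,0]
    - [0,0,10.6,0]
    - [0,0,10.6,0]

```text
t: 5.08
position: [0.6523, 0.0781, 0.0468]
tcp_rot: [0.697, 0.717, -0.001, -0.001]
wrist_force: [0.7, -0.4, -0.5]
finger_gap: 0.0528
```

>>> apply_moves:
  rows:
    - [0,0,0,0]
    - [0,0,0,0]
    - [0,0,0,0]
    - [0,0,0,0]
    - [0,0,0,0]
    - [0,0,0,0]
    - [0,0,0,0]
    - [0,0,0,0]
    - [0,0,0,0]
    - [0,0,0,0]
    - [0,0,0,0]
    - [0,0,0,0]
  jaw: 1

```text
t: 6.08
position: [0.6532, 0.0782, 0.0483]
tcp_rot: [0.697, 0.717, 0.0, 0.0]
wrist_force: [-2.5, 0.4, 4.7]
finger_gap: 0.014
```

>>> apply_moves:
  rows:
    - [0,0,-2,0]
    - [0,0,-4.5,0]
    - [0,0,-7.5,0]
    - [0,0,-10.5,0]
    - [0,0,-10.5,0]

```text
t: 6.5
position: [0.6571, 0.0785, 0.1592]
tcp_rot: [0.697, 0.717, 0.004, 0.003]
wrist_force: [1.6, -0.0, 0.2]
finger_gap: 0.0138
```

Run:
```python
from h import *
goal(483.8,82.4,120,3.9)
```

```text
t 6.5 pos [657.1  78.5 159.2] yaw 1.7 tilt [ 0.011  0.001 -1.   ] gap 13.8 F [ 1.6 -0.   0.2] j6 0.05
SHIFT [  0.89 -17.35   3.74] TURN -2.2 or 177.8
```

>>> apply_moves:
  rows:
    - [0.1,-2,0,0]
    - [0.2,-5,0,-1]
    - [0.4,-8,0,-2]
    - [0.5,-11,0,-2.2]
    - [0.7,-14,0,-2.2]
    - [0.9,-16.9,0,-2.2]
    - [0.9,-16.9,2,-2.2]
    - [0.9,-16.9,3.7,-2.2]
    - [0.9,-16.9,3.7,-2.2]
    - [0.9,-16.9,3.7,-2.2]
    - [0.9,-16.9,3.7,-2.2]

```text
t: 7.42
position: [0.484, 0.0822, 0.1155]
tcp_rot: [0.683, 0.731, -0.0, -0.0]
wrist_force: [0.7, -0.5, -1.3]
finger_gap: 0.0137
```

Run:
```python
from h import *
goal(483.8,82.4,120,3.9)
a=[]
for n in('side','top'):
    c=eyes.capture(n);np.savez(n+'2.npz',**c)
    P=pts(c,(.38,-.2),(.6,.2),.036,.105)[0]*1000
    if n=='side':
        print(fitdiv(c,484,82,4,z0=72))
    a.append(c['pixels'])
z=lambda im,x,y,w,h:cv2.resize(im[y:y+h,x:x+w],(400,400),interpolation=cv2.INTER_CUBIC)
cv2.imwrite('pics/c2.png',np.hstack([z(a[0],220,150,120,150),z(a[1],210,180,100,70)]))
```

```text
t 7.4 pos [484.   82.2 115.5] yaw 3.9 tilt [-0.001 -0.    -1.   ] gap 13.7 F [ 0.7 -0.5 -1.3] j6 0.05
SHIFT [ 0.02 -0.02 -0.45] TURN -0.0 or 180.0
((array([481.24943486,  82.04004818,   1.85229956]), np.float64(4.822753625698856)), 697)
```

View pics/c2.png

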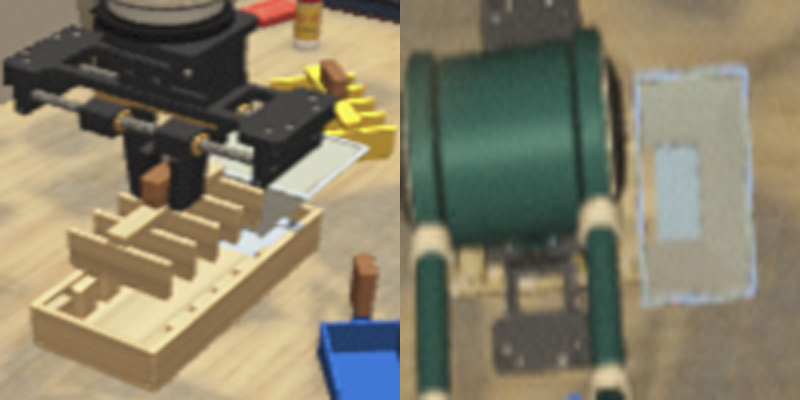

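```bash
cat >> h.py <<'E'
def proj(c,P):
    Q=(np.asarray(P)/1000)@c['R'].T+c['t'];q=Q@c['mtx'].T;return q[:,:2]/q[:,2:]
def place(P,x,y,a,z=0):
    return np.c_[np.asarray(P)[:,:2]@Ro.from_euler('z',a,degrees=True).as_matrix()[:2,:2].T+[x,y],np.asarray(P)[:,2]+z]
def rects(im,c,L,pose,x0,y0,k,col,z=0):
    for (a,b,e,f,h) in L:
        q=proj(c,place([[a,e,h],[b,e,h],[b,f,h],[a,f,h]],*pose,z=z));q=(q-[x0,y0]+.5)*k
        cv2.polylines(im,[np.int32(q*8)],True,col,1,cv2.LINE_AA,3)
BOX=[(-47,47,-95,111,45),(-42,42,-90,106,45),(-60,60,-125,-42,97)]+[(s*33,s*41,a,b,40) for s in(-1,1) for a,b in[(-18,0),(8,26),(34,52),(60,78)]]
DIV=[(-37,37,y-2.5,y+2.5,38) for y in(-52,-26,0,26,52)]+[(-7,7,-54.5,54.5,50),(-7,7,-20,20,78)]
E
python3 - <<'E'
from h import *
s0=dict(np.load('side0.npz'));s2=dict(np.load('side2.npz'));t0=dict(np.load('top0.npz'))
def crop(c,x,y,w,h,k):return cv2.resize(c['pixels'][y:y+h,x:x+w],None,fx=k,fy=k,interpolation=cv2.INTER_CUBIC)
a=crop(s0,225,170,110,125,4);rects(a,s0,BOX,(485.8,52.5,3.93),225,170,4,(0,0,255))
b=crop(t0,215,185,90,55,4);rects(b,t0,BOX,(486.4,48.2,3.55),215,185,4,(0,0,255))
b2=crop(s2,230,190,90,70,4);rects(b2,s2,DIV,(484,82.2,3.9),230,190,4,(0,0,255),z=67.5)
H=np.zeros((500,800,3),np.uint8);H[:500,:440]=a;H[:220,440:800]=b;H[220:500,440:800]=b2
cv2.imwrite('pics/c3.png',H)
W=world(s2)*1000
P=W[(W[...,2]>98)&(W[...,2]<122)&(abs(W[...,0]-484)<60)&(W[...,1]>10)&(W[...,1]<150)];P[:,2]-=67.5
print(fit(P,divmodel(),[484,82,4]),len(P))
E
```

```text
(array([484.18726995,  81.18418492,   3.83396956]), np.float64(2.3443095189422998)) 714
```

View pics/c3.png

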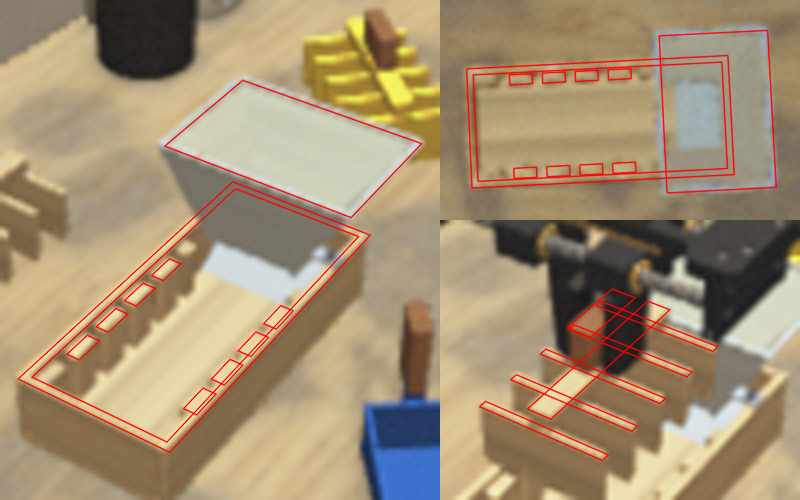

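The box overlay fits both views. The divider sits squarely over the slots, about 1 mm low in y. I'll lower it.

>>> apply_moves:
  rows:
    - [0.06,0,1,0]
    - [0.06,0,2,0]
    - [0.06,0,2.6,0]
    - [0.06,0,3.2,0]
    - [0.06,0,3.6,0]
    - [0.06,0,4,0]
    - [0.06,0,4,0]

```text
t: 8.1
position: [0.483, 0.0828, 0.0746]
tcp_rot: [0.683, 0.731, -0.001, -0.001]
wrist_force: [0.5, -0.2, -1.5]
finger_gap: 0.0139
```

>>> apply_moves:
  rows:
    - [0,0,0.6,0]
    - [0,0,1.2,0]
    - [0,0,1.6,0]
    - [0,0,1.9,0]
    - [0,0,2.1,0]
    - [0,0,2.1,0]
    - [0,0,2.1,0]

```text
t: 8.68
position: [0.484, 0.0829, 0.0547]
tcp_rot: [0.683, 0.731, 0.0, 0.0]
wrist_force: [0.6, 0.1, -1.5]
finger_gap: 0.0136
```

>>> apply_moves:
  rows:
    - [0,0,0.1,0]
    - [0,0,0.2,0]
    - [0,0,0.3,0]
    - [0,0,0.3,0]

```text
t: 9.02
position: [0.4842, 0.0829, 0.0542]
tcp_rot: [0.683, 0.731, -0.0, -0.0]
wrist_force: [-8.3, -0.6, 18.4]
finger_gap: 0.014
```

>>> apply_moves:
  rows:
    - [0,0,0,0]
    - [0,0,0,0]
    - [0,0,0,0]
    - [0,0,0,0]
    - [0,0,0,0]
    - [0,0,0,0]
  jaw: 0.2

```text
t: 9.52
position: [0.4836, 0.0828, 0.0514]
tcp_rot: [0.683, 0.731, -0.0, -0.0]
wrist_force: [-0.4, 0.1, 0.5]
finger_gap: 0.035
```

>>> apply_moves:
  rows:
    - [0,0,-2,0]
    - [0,0,-5,0]
    - [0,0,-8,0]
    - [0,0,-12,0]
    - [3,-3,-14,0]
    - [-3,-6,-14,0]
    - [-6,-8,-14,0]
    - [-9,-8,-14,0]

```text
t: 10.18
position: [0.4088, -0.0059, 0.1921]
tcp_rot: [0.68, 0.733, 0.0, 0.0]
wrist_force: [1.1, 0.2, -0.5]
finger_gap: 0.0354
```

Run:
```python
from h import *
c=eyes.capture('side')
W=world(c)*1000
P=W[(W[...,2]>48)&(W[...,2]<92)&(abs(W[...,0]-484)<30)&(W[...,1]>20)&(W[...,1]<150)]
print('spine/grip z pct',np.percentile(P[:,2],[5,30,50,90,98]))
P[:,2]-=6;print(fit(P,divmodel(),[484,82,4]),len(P))
im=cv2.resize(c['pixels'][170:295,225:335],None,fx=4,fy=4,interpolation=cv2.INTER_CUBIC);rects(im,c,DIV,(483.8,82.4,3.9),225,170,4,(0,0,255),z=6)
cv2.imwrite('pics/c4.png',im)
goal(501,-358,200,75)
```

```text
spine/grip z pct [49.93430076 56.76274553 58.39032196 84.96525656 86.10393903]
(array([483.48783979,  82.61008125,   3.77413944]), np.float64(2.2564436445219984)) 453
t 10.2 pos [408.4 -14.  191.8] yaw 3.9 tilt [-0.    -0.006 -1.   ] gap 35.5 F [-1.4 -2.7 -0. ] j6 -0.16
SHIFT [-34.96   6.91  -0.62] TURN -71.1 or 108.9
```

View pics/c4.png

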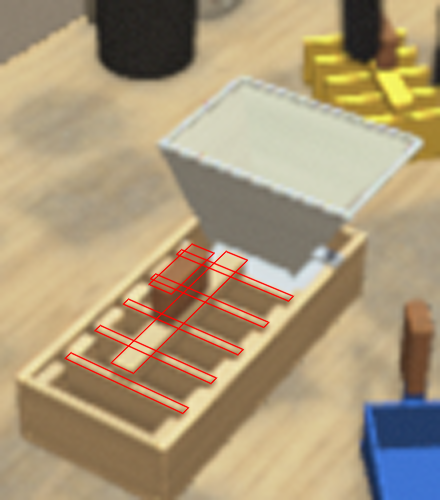

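The divider is seated: grip-block top at about 84–86 mm, matching the model overlay, and the fit is within 0.4 mm of the seat. Scoop next. I'll take the −71° turn so the wrist joint stays in range at the hopper.

>>> apply_moves:
  rows:
    - [-3.3,0.6,0,-6]
    - [-6.6,1.3,0,-12]
    - [-10,2,0,-18]
    - [-13.3,2.6,0,-24]
    - [-16.6,3.3,0,-30]
    - [-20,4,0,-36]
    - [-23.3,4.6,0,-42]
    - [-26.6,5.3,0,-48]
    - [-30,6,0,-54]
    - [-33,6.6,0,-60]
    - [-34.9,6.9,0,-66]
    - [-34.9,6.9,0,-71]

```text
t: 11.23
position: [0.5039, -0.355, 0.1911]
tcp_rot: [0.131, 0.991, -0.001, 0.0]
wrist_force: [-0.3, 0.2, 0.7]
finger_gap: 0.0352
```

Run:
```python
from h import *
c=eyes.capture('side')
P,C,m=pts(c,(.44,-.42),(.53,-.30),.05,.1);print('handle',rect(P),P.mean(0))
P,C,m=pts(c,(.40,-.42),(.53,-.30),.025,.04);print('pan',rect(P))
P,C,m=pts(c,(.4,-.45),(.6,-.25),.185,.24);print('finger',rect(P))
goal(500,-356,120,74.7)
im=c['pixels'];im=cv2.resize(im[80:230,300:430],None,fx=4,fy=4,interpolation=cv2.INTER_CUBIC);cv2.imwrite('pics/c5.png',im)
```

```text
handle (array([ 500.7, -356.1]), array([12.5, 25. ]), 84.6, 112) [ 0.49891664 -0.35424441  0.07094747]
pan (array([ 460. , -346.3]), array([55.8, 72.4]), 74.9, 190)
finger (array([ 503.9, -352.8]), array([70.3, 25.1]), 73.5, 314)
t 11.3 pos [ 503.4 -353.2  190.9] yaw 75.2 tilt [-0.  0. -1.] gap 35.4 F [-0.1 -0.3  0.4] j6 -1.96
SHIFT [ 0.25 -0.36  7.09] TURN 0.5 or -179.5
```

View pics/c5.png

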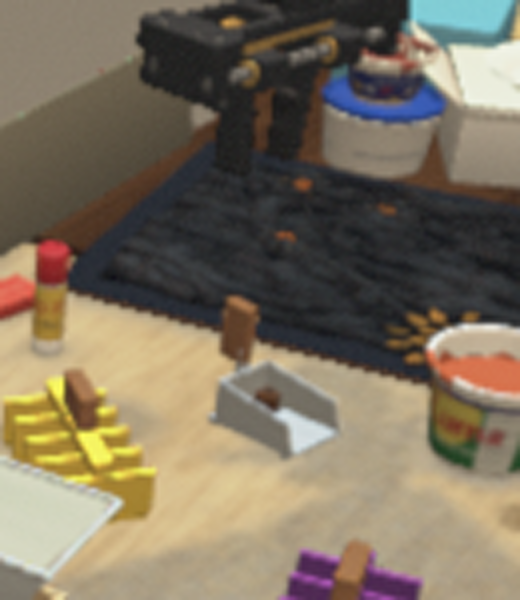

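The open fingers are above the brown handle at (238,325), about 4 mm off. I'll correct that, descend and grip.

>>> apply_moves:
  rows:
    - [0.25,-0.35,3,0]
    - [0.25,-0.35,6,0]
    - [0.25,-0.35,9,0]
    - [0.25,-0.35,11.5,0]
    - [0.25,-0.35,12.8,0]
    - [0.25,-0.35,13.6,0]
    - [0.25,-0.35,13.6,0]

```text
t: 11.87
position: [0.4989, -0.3526, 0.0538]
tcp_rot: [0.132, 0.991, 0.001, -0.001]
wrist_force: [-0.1, 0.4, -0.9]
finger_gap: 0.0353
```

>>> apply_moves:
  rows:
    - [0,0,0,0]
    - [0,0,0,0]
    - [0,0,0,0]
    - [0,0,0,0]
    - [0,0,0,0]
    - [0,0,0,0]
    - [0,0,0,0]
    - [0,0,0,0]
    - [0,0,0,0]
  jaw: 1

```text
t: 12.62
position: [0.5007, -0.3545, 0.057]
tcp_rot: [0.132, 0.991, -0.001, 0.001]
wrist_force: [0.9, -1.7, 5.5]
finger_gap: 0.0116
```

>>> apply_moves:
  rows:
    - [0,0,-0.7,0]
    - [0,0,-2,0]
    - [0,0,-4,0]
    - [0,0,-7,0]
    - [0,0,-10,0]
    - [0,0,-12,0]
    - [0,0,-12,0]

```text
t: 13.2
position: [0.5024, -0.3555, 0.182]
tcp_rot: [0.132, 0.991, -0.002, 0.004]
wrist_force: [2.0, -2.3, -1.3]
finger_gap: 0.0117
```

Run:
```python
from h import *
goal(500,-100,175,74.7)
B=lambda x,y:place([[x,y,0]],485.8,52.5,3.93)[0,:2]
print('mouth centre',B(0,-83),'handle for lip at y -150:',B(0,-135-85))
```

```text
t 13.2 pos [ 502.4 -355.5  182. ] yaw 74.9 tilt [ 0.007 -0.006 -1.   ] gap 11.7 F [ 2.  -2.3 -1.3] j6 -1.96
SHIFT [ 6.9  24.6   0.55] TURN 0.2 or -179.8
mouth centre [491.48862641 -30.30482794] handle for lip at y -150: [ 500.87828687 -166.98267646]
```

>>> apply_moves:
  rows:
    - [0.2,0.6,0,3]
    - [0.5,2,0,9]
    - [1,3.6,0,15]
    - [1.5,5.4,0,21]
    - [2,7.2,0,27]
    - [2.5,9,0,33]
    - [3,10.8,0,39]
    - [3.5,12.6,0,46]
    - [4,14.4,0,53]
    - [4.5,16.2,0,60]
    - [4.9,17.6,0,66]
    - [5.05,18.15,0,71]

```text
t: 14.2
position: [0.4968, -0.1628, 0.1737]
tcp_rot: [0.684, 0.729, -0.0, -0.002]
wrist_force: [-0.2, 0.0, -2.5]
finger_gap: 0.0115
```

>>> apply_moves:
  rows:
    - [0,0,1,0]
    - [0,0,2.5,0]
    - [0,0,4,0]
    - [0,0,4.7,0]
    - [0,0,4.7,0]

```text
t: 14.62
position: [0.4958, -0.1647, 0.1251]
tcp_rot: [0.682, 0.731, -0.001, -0.003]
wrist_force: [-0.1, -0.1, -1.9]
finger_gap: 0.012
```

Run:
```python
from h import *
goal(500.9,-167,128,3.9)
a=[]
c=eyes.capture('side');np.savez('side6.npz',**c)
im=cv2.resize(c['pixels'][100:260,220:400],None,fx=4,fy=4,interpolation=cv2.INTER_CUBIC);cv2.imwrite('pics/c6.png',im)
```

```text
t 14.6 pos [ 495.8 -164.7  125.1] yaw 3.9 tilt [-0.006  0.002 -1.   ] gap 12.0 F [-0.1 -0.1 -1.9] j6 -0.44
SHIFT [-0.27  0.49 -0.29] TURN 0.0 or -180.0
```

View pics/c6.png

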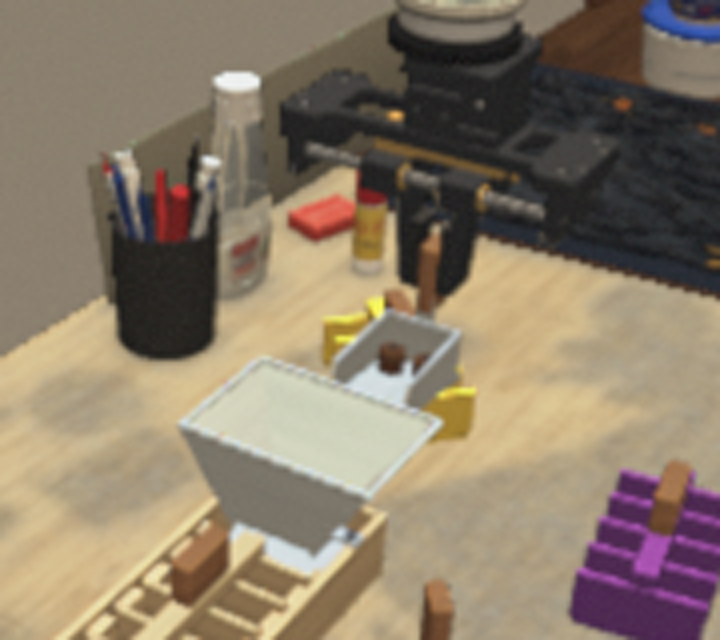

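The scoop is level, with its two beads behind the hopper's −y side, and its lip about 2 cm from the sloped outer wall. Since the tool can only point down, I'll make the scoop pivot in the pads by pushing its lip against the fixed hopper wall, gently and watching the force.

>>> apply_moves:
  rows:
    - [0.4,0,0,0]
    - [0.8,0,0,0]
    - [1.2,0,0,0]
    - [1.6,0,0,0]
    - [2,0,0,0]
    - [2.2,0,0,0]
    - [2.4,0,0,0]

```text
t: 15.25
position: [0.4975, -0.1422, 0.1294]
tcp_rot: [0.682, 0.731, -0.0, 0.002]
wrist_force: [-0.0, -3.3, -3.3]
finger_gap: 0.0117
```

>>> apply_moves:
  rows:
    - [0.2,0,0,0]
    - [0.4,0,-0.1,0]
    - [0.6,0,-0.2,0]
    - [0.8,0,-0.3,0]

```text
t: 15.58
position: [0.4962, -0.1332, 0.1317]
tcp_rot: [0.683, 0.731, -0.0, 0.0]
wrist_force: [1.1, -3.6, -2.8]
finger_gap: 0.0118
```

>>> apply_moves:
  rows:
    - [0.3,0,-0.1,0]
    - [0.6,0,-0.2,0]
    - [0.9,0,-0.3,0]
    - [1.2,0,-0.4,0]
    - [1.4,0,-0.5,0]

```text
t: 16.0
position: [0.4953, -0.119, 0.1368]
tcp_rot: [0.683, 0.731, -0.0, -0.0]
wrist_force: [-0.0, -3.8, -3.7]
finger_gap: 0.0114
```

Run:
```python
from h import *
goal(500.9,-167,128,3.9)
c=eyes.capture('side');np.savez('side7.npz',**c)
im=cv2.resize(c['pixels'][130:250,230:370],None,fx=5,fy=5,interpolation=cv2.INTER_CUBIC);cv2.imwrite('pics/c7.png',im)
W=world(c)*1000
# side-wall top of scoop (gray): slope along y
m=(abs(W[...,0]-522)<6)|(abs(W[...,0]-472)<6)
m&=(W[...,1]<-75)&(W[...,1]>-165)&(W[...,2]>60)&(W[...,2]<125)
P=W[m]
for y in range(-160,-70,10):
    q=P[(P[:,1]>=y)&(P[:,1]<y+10)]
    if len(q):print(y,q[:,2].max().round(),q[:,2].min().round(),len(q))
```

```text
t 16.0 pos [ 495.3 -119.   136.8] yaw 3.9 tilt [-0.  0. -1.] gap 11.4 F [-0.  -3.8 -3.7] j6 -0.35
SHIFT [-4.83  0.24  0.88] TURN -0.0 or 180.0
-140 103.0 81.0 16
-130 117.0 80.0 47
-120 115.0 76.0 56
-110 110.0 78.0 47
-100 106.0 85.0 29
-90 100.0 89.0 17
-80 97.0 97.0 1
```

View pics/c7.png

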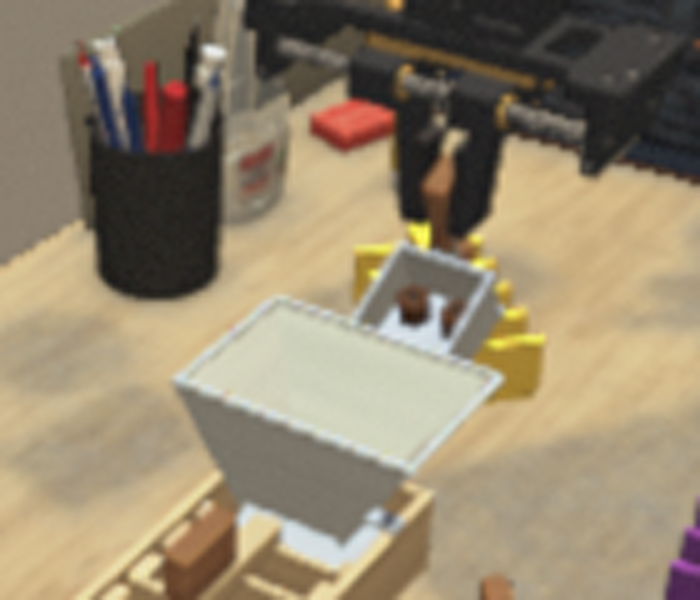

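It is pivoting cleanly, now tipped about 25° with both beads still in, at ~4 N. I'll back off, rise over the rim, and put the lip into the mouth.

>>> apply_moves:
  rows:
    - [-0.2,0,0,0]
    - [-0.6,0,0,0]
    - [-1.2,0,0,0]
    - [-1.8,0,0,0]
    - [-2.4,0,0,0]
    - [-2.8,0,-0.4,0]
    - [-2.9,0,-1.2,0]
    - [-2.9,0,-2.2,0]
    - [-2.9,0,-3.4,0]
    - [-2.9,0,-4.4,0]
    - [-2.9,0,-4.9,0]
    - [-2.9,0,-5,0]

```text
t: 17.05
position: [0.4986, -0.1485, 0.1891]
tcp_rot: [0.683, 0.731, 0.001, 0.002]
wrist_force: [0.1, 0.3, -2.2]
finger_gap: 0.0116
```

>>> apply_moves:
  rows:
    - [0.3,0,0,0]
    - [0.9,0,0,0]
    - [1.7,0,0,0]
    - [2.5,0,0,0]
    - [3.3,0,0,0]
    - [4.1,0,0,0]
    - [4.9,0,0,0]
    - [5.7,0,0,0]
    - [6.5,0,0,0]
    - [7.3,0,0,0]
    - [8.1,0,0,0]
    - [8.7,0,0,0]

```text
t: 18.05
position: [0.4914, -0.0605, 0.1867]
tcp_rot: [0.683, 0.731, 0.0, -0.0]
wrist_force: [0.2, 0.4, -2.1]
finger_gap: 0.0123
```

Run:
```python
from h import *
goal(493.4,-58,158,3.9)
c=eyes.capture('side');np.savez('side8.npz',**c)
im=cv2.resize(c['pixels'][110:250,220:360],None,fx=4,fy=4,interpolation=cv2.INTER_CUBIC);cv2.imwrite('pics/c8.png',im)
```

```text
t 18.1 pos [491.4 -60.5 186.7] yaw 3.9 tilt [ 0.  0. -1.] gap 12.3 F [ 0.2  0.4 -2.1] j6 -0.24
SHIFT [0.24 0.22 2.87] TURN -0.0 or 180.0
```

View pics/c8.png

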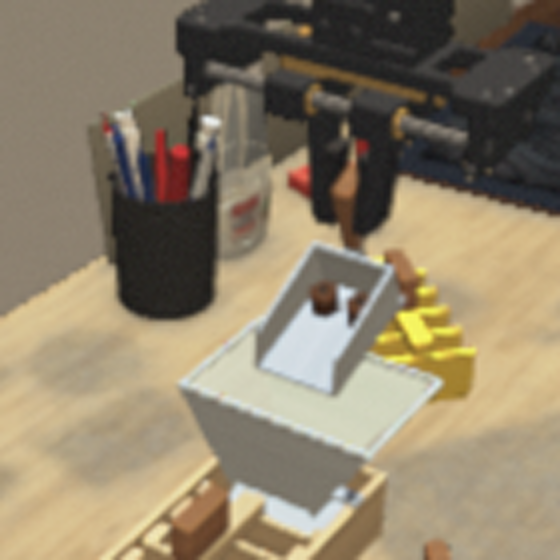

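The scoop is over the mouth, still tipped about 25°, beads at its back. I'll lower the lip inside and push it against the upright wall to finish the tilt.

>>> apply_moves:
  rows:
    - [0,0,0.5,0]
    - [0,0,1.2,0]
    - [0,0,2,0]
    - [0,0,2.6,0]
    - [0,0,2.8,0]
    - [0.4,0,2.8,0]
    - [0.8,0,2.8,0]
    - [1.2,0,2.8,0]
    - [1.6,0,2.8,0]
    - [1.9,0,2.8,0]

```text
t: 18.93
position: [0.4905, -0.0424, 0.1592]
tcp_rot: [0.683, 0.731, -0.0, 0.001]
wrist_force: [0.6, -4.4, -0.9]
finger_gap: 0.0119
```

>>> apply_moves:
  rows:
    - [0.3,0,-0.1,0]
    - [0.6,0,-0.2,0]
    - [0.9,0,-0.3,0]
    - [1.2,0,-0.4,0]
    - [1.5,0,-0.5,0]

```text
t: 19.35
position: [0.4897, -0.028, 0.1645]
tcp_rot: [0.683, 0.731, -0.0, 0.001]
wrist_force: [0.7, -5.3, 0.3]
finger_gap: 0.0113
```

Run:
```python
from h import *
goal(493.4,-58,158,3.9)
c=eyes.capture('side');np.savez('side9.npz',**c)
im=cv2.resize(c['pixels'][110:250,220:360],None,fx=4,fy=4,interpolation=cv2.INTER_CUBIC);cv2.imwrite('pics/c9.png',im)
```

```text
t 19.4 pos [489.7 -28.  164.5] yaw 3.9 tilt [ 0.001 -0.001 -1.   ] gap 11.3 F [ 0.7 -5.3  0.3] j6 -0.17
SHIFT [-3.01  0.17  0.65] TURN -0.0 or 180.0
```

View pics/c9.png

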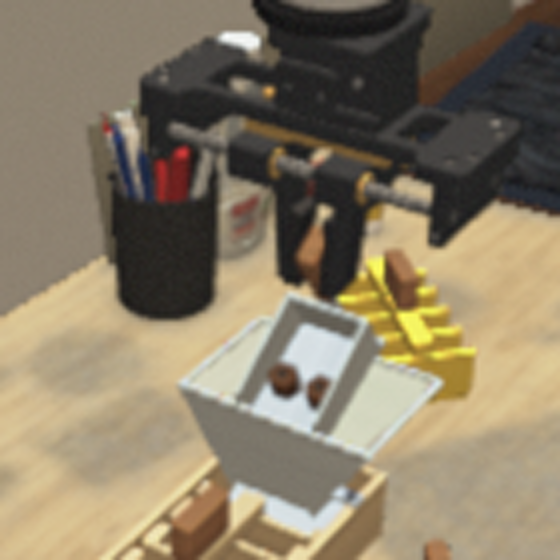

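The beads are sliding toward the lip at (285,380) and (318,390). I'll tilt a bit more, then back off so the lip clears the wall.

>>> apply_moves:
  rows:
    - [0.3,0,-0.1,0]
    - [0.6,0,-0.2,0]
    - [0.9,0,-0.3,0]
    - [1.2,0,-0.35,0]
    - [1.4,0,-0.4,0]
    - [0.8,0,-0.4,0]
    - [0,0,-0.6,0]
    - [-0.8,0,-0.8,0]
    - [-1.4,0,-0.8,0]
    - [-1.6,0,-0.8,0]
    - [-1.6,0,-0.8,0]
    - [-1.6,0,-0.8,0]

```text
t: 20.4
position: [0.4901, -0.0437, 0.1715]
tcp_rot: [0.683, 0.73, 0.0, -0.0]
wrist_force: [-0.7, 0.5, -1.1]
finger_gap: 0.0122
```

Run:
```python
from h import *
goal(493.4,-58,158,3.9)
a=[]
for n,b in(('side',(230,150,100,100)),('top',(245,175,75,75))):
    c=eyes.capture(n);x,y,w,h=b
    a.append(cv2.resize(c['pixels'][y:y+h,x:x+w],(400,400),interpolation=cv2.INTER_CUBIC))
cv2.imwrite('pics/c10.png',np.hstack(a))
```

```text
t 20.4 pos [490.1 -43.7 171.5] yaw 3.8 tilt [-0.     0.001 -1.   ] gap 12.2 F [-0.7  0.5 -1.1] j6 -0.21
SHIFT [-1.45  0.24  1.35] TURN -0.1 or 179.9
```

View pics/c10.png

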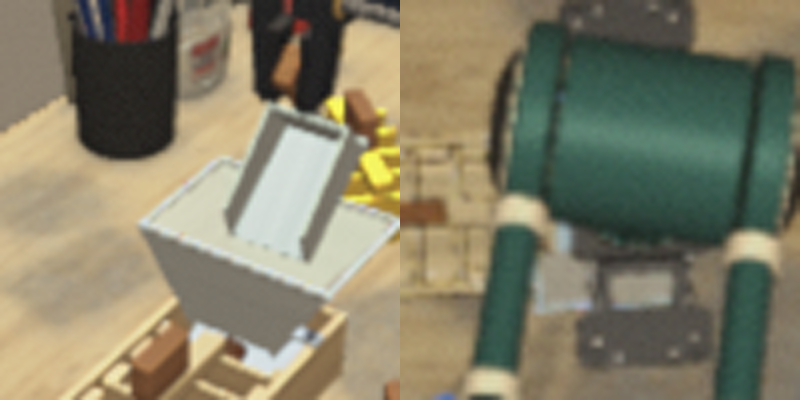

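The scoop is empty and a bead shows in the bay under the hopper at (235,345). Next, retract: the lip catching the hopper's −y slope from inside should swing the scoop back toward level.

>>> apply_moves:
  rows:
    - [-1,0,0,0]
    - [-2,0,0,0]
    - [-3,0,0,0]
    - [-3.6,0,0,0]
    - [-4.2,0,0,0]
    - [-4.8,0,0,0]
    - [-5.4,0,0.1,0]
    - [-6,0,0.2,0]
    - [-6.6,0,0.3,0]
    - [-7.2,0,0.4,0]

```text
t: 21.33
position: [0.495, -0.1158, 0.1675]
tcp_rot: [0.683, 0.731, 0.0, -0.0]
wrist_force: [0.9, 3.2, 0.6]
finger_gap: 0.0116
```

>>> apply_moves:
  rows:
    - [-0.6,0,0.3,0]
    - [-1.2,0,0.6,0]
    - [-1.8,0,0.9,0]
    - [-2.4,0,1.2,0]
    - [-3,0,1.4,0]

```text
t: 21.75
position: [0.4969, -0.146, 0.1531]
tcp_rot: [0.683, 0.731, -0.0, -0.0]
wrist_force: [-0.9, 1.5, 2.1]
finger_gap: 0.0115
```

```bash
cat >> h.py <<'E'
def scoopslope(c):
    s=telemetry.get_state();p=s['position']*1000;W=world(c)*1000;a=np.deg2rad(3.9)
    f=np.array([-np.sin(a),np.cos(a)]);g=np.array([np.cos(a),np.sin(a)]) # lip dir, scoop y
    d=W[...,:2]-p[:2];u=d@f;v=d@g;h=W[...,2]-p[2]-19
    m=(u>-25)&(u<100)&(abs(v)<32)&(h<-15)&(h>-125)&(W[...,2]>12)&(c['range_z']>0)
    for k in range(-20,100,10):
        q=m&(u>=k)&(u<k+10)
        if q.sum()>2: print(k,'h',np.percentile(h[q],[2,50,98]).round(),q.sum())
E
python3 - <<'E'
from h import *
goal(450,-350,140,3.9)
c=eyes.capture('side');np.savez('side11.npz',**c);scoopslope(c)
E
```

```text
t 21.8 pos [ 496.9 -146.   153.1] yaw 3.9 tilt [-0.001 -0.    -1.   ] gap 11.5 F [-0.9  1.5  2.1] j6 -0.4
SHIFT [-20.04  -6.06   1.32] TURN -0.0 or 180.0
-20 h [-124. -122. -120.] 3
-10 h [-32. -31. -28.] 3
0 h [-66. -35. -17.] 38
10 h [-71. -51. -17.] 239
20 h [-70. -58. -40.] 66
30 h [-70. -62. -40.] 65
40 h [-68. -60. -39.] 64
50 h [-67. -61. -40.] 66
60 h [-65. -61. -40.] 71
70 h [-82. -72. -41.] 191
80 h [-93. -84. -54.] 219
90 h [-106.  -98.  -90.] 174
```

The scoop is level again: its side-wall tops sit at a uniform −40 mm below the grip. I'll lift it, carry it to the clear spot by its old place, and set it down.

>>> apply_moves:
  rows:
    - [0,0,-1,0]
    - [-0.5,0,-2.5,0]
    - [-2.5,-0.5,-3,0]
    - [-5,-1.3,-3,0]
    - [-8,-2.3,-3,0]
    - [-11,-3.3,-3,0]
    - [-14,-4.2,-3,0]
    - [-17,-5.2,-3,0]
    - [-19.5,-5.9,-3,0]
    - [-20,-6,-3,0]
    - [-20,-6,-1,0]
    - [-20,-6,1,0]

```text
t: 22.8
position: [0.4519, -0.3511, 0.1457]
tcp_rot: [0.683, 0.73, -0.0, 0.003]
wrist_force: [-0.2, 0.0, -1.6]
finger_gap: 0.0119
```

Run:
```python
from h import *
goal(450,-350,56,3.9)
c=eyes.capture('side');np.savez('side12.npz',**c);scoopslope(c)
```

```text
t 22.8 pos [ 451.9 -351.1  145.7] yaw 3.8 tilt [ 0.003 -0.004 -1.   ] gap 11.9 F [-0.2  0.  -1.6] j6 -0.77
SHIFT [ 0.16 -0.21  8.97] TURN -0.1 or 179.9
-10 h [-24. -21. -20.] 3
0 h [-66. -44. -16.] 192
10 h [-65. -56. -32.] 51
20 h [-65. -57. -33.] 41
30 h [-64. -57. -34.] 46
40 h [-63. -58. -35.] 45
50 h [-61. -58. -35.] 49
60 h [-68. -58. -35.] 51
70 h [-68. -58. -37.] 84
80 h [-59. -57. -56.] 10
```

>>> apply_moves:
  rows:
    - [0,0,2,0]
    - [0,0,4,0]
    - [0,0,6,0]
    - [0,0,7.5,0]
    - [0,0,8.2,0]
    - [0,0,8.7,0]
    - [0,0,9,0]
    - [0,0,9,0]

```text
t: 23.52
position: [0.4515, -0.3504, 0.0572]
tcp_rot: [0.682, 0.731, -0.001, 0.001]
wrist_force: [-5.7, 0.3, 9.8]
finger_gap: 0.0116
```

>>> apply_moves:
  rows:
    - [0,0,0.1,0]
    - [0,0,0.1,0]
    - [0,0,0,0]

```text
t: 23.77
position: [0.4513, -0.3502, 0.0572]
tcp_rot: [0.682, 0.731, -0.001, 0.001]
wrist_force: [-3.1, 0.9, 3.3]
finger_gap: 0.0118
```

>>> apply_moves:
  rows:
    - [0,0,0,0]
    - [0,0,0,0]
    - [0,0,0,0]
    - [0,0,0,0]
    - [0,0,0,0]
    - [0,0,0,0]
    - [0,0,0,0]
  jaw: 0.1

```text
t: 24.35
position: [0.4507, -0.3488, 0.0535]
tcp_rot: [0.683, 0.731, -0.0, -0.0]
wrist_force: [-0.0, 0.6, -0.7]
finger_gap: 0.0397
```

>>> apply_moves:
  rows:
    - [0,0,-2,0]
    - [0,0,-5,0]
    - [0,0,-8,0]
    - [0,0,-11,0]
    - [0,0,-14,0]
    - [0,0,-14,0]

```text
t: 24.85
position: [0.454, -0.3516, 0.2011]
tcp_rot: [0.683, 0.731, 0.0, 0.006]
wrist_force: [0.7, -0.9, 1.5]
finger_gap: 0.0399
```

```bash
cat >> h.py <<'E'
def blobs(c,lo=(.3,-.45),hi=(.8,.43),n0=15,n1=200):
    W=world(c);m=((c['range_z']>0)&(W[...,2]>.007)&(W[...,2]<.2)&(W[...,0]>lo[0])&(W[...,0]<hi[0])&(W[...,1]<hi[1])&(W[...,1]>lo[1])).astype(np.uint8)
    k,l,st,_=cv2.connectedComponentsWithStats(m)
    for i in range(1,k):
        if n0<st[i,4]<n1:
            P=W[l==i];print('blob',st[i][:2],rect(P),'zmax',round(P[:,2].max()*1000),c['pixels'][l==i].mean(0).round())
E
python3 - <<'E'
from h import *
c=eyes.capture('side');np.savez('side13.npz',**c);save(c,'side13')
P,C,m=pts(c,(.40,-.42),(.53,-.24),.05,.12);print('handle',rect(P),P[:,2].max())
P,C,m=pts(c,(.40,-.42),(.53,-.24),.025,.042);print('pan top',rect(P),P[:,2].max())
blobs(c)
goal(433,236,100,3.9)
E
```

```text
handle (array([ 450. , -346.4]), array([12.7, 22.3]), 3.7, 86) 0.09019911325904645
pan top (array([ 446.7, -304.6]), array([52.5, 73.9]), 4.7, 150) 0.04194235745957312
blob [ 49 300] (array([722.1, 423.6]), array([72.2, 12.6]), 0.2, 133) zmax 20 [101. 110. 105.]
blob [237 313] (array([432.7, 237. ]), array([15.5, 16. ]), 9.3, 75) zmax 20 [54. 72. 97.]
blob [130 314] (array([587.5, 357.6]), array([17.8, 17.1]), 65.2, 93) zmax 21 [53. 72. 97.]
blob [189 333] (array([470., 320.]), array([16.1, 17. ]), 71.7, 93) zmax 20 [54. 73. 99.]
blob [287 352] (array([302.8, 248.5]), array([45.5,  5.6]), 89.5, 55) zmax 13 [164. 117.  84.]
blob [187 394] (array([326.4, 429.1]), array([52.7,  7. ]), 6.5, 99) zmax 119 [71. 88. 97.]
t 24.9 pos [ 453.  -350.8  198.1] yaw 3.9 tilt [ 0.006 -0.005 -1.   ] gap 39.5 F [-0.8  0.4 -0.3] j6 -0.77
SHIFT [58.74  1.91  9.48] TURN -0.0 or 180.0
```

The scoop stands upright with its handle at (450,−346). One stray was knocked and is now at (587,358); the others are at (433,237) and (470,320). First I'll fetch the nearest.

>>> apply_moves:
  rows:
    - [3,0,0,0]
    - [7,0.1,0,0]
    - [11,0.3,0,0]
    - [15,0.5,0,0]
    - [19,0.6,0,0]
    - [23,0.7,0,0]
    - [27,0.9,0,0]
    - [31,1,0,0]
    - [35,1.1,0,0]
    - [39,1.3,0,0]
    - [43,1.4,0,0]
    - [47,1.5,0,0]

```text
t: 25.9
position: [0.4325, 0.1227, 0.1921]
tcp_rot: [0.683, 0.731, -0.001, -0.001]
wrist_force: [-0.1, -0.4, 0.2]
finger_gap: 0.0397
```

>>> apply_moves:
  rows:
    - [4,0.1,0,0]
    - [8,0.3,2,0]
    - [11.7,0.4,5,0]
    - [11.7,0.4,8,0]
    - [11.7,0.4,10,0]
    - [11.7,0.4,10,0]

```text
t: 26.4
position: [0.4246, 0.2364, 0.087]
tcp_rot: [0.682, 0.731, -0.006, -0.002]
wrist_force: [-0.5, -0.9, 0.5]
finger_gap: 0.0394
```

Run:
```python
from h import *
c=eyes.capture('side');blobs(c)
P,C,m=pts(c,(.36,.17),(.51,.30),.09,.15);print('fingers',rect(P))
goal(433,237,5,3.9)
```

```text
blob [ 49 300] (array([722.6, 423.6]), array([12.6, 70.5]), 88.3, 134) zmax 19 [109. 117. 112.]
blob [237 313] (array([433.1, 236.8]), array([15.9, 16. ]), 12.0, 73) zmax 20 [ 58.  78. 105.]
blob [130 314] (array([587.8, 357.5]), array([16.8, 17. ]), 51.7, 89) zmax 21 [ 58.  79. 106.]
blob [189 333] (array([469.9, 320.3]), array([16.1, 16.4]), 69.7, 91) zmax 19 [ 57.  78. 106.]
blob [287 352] (array([302.6, 248.2]), array([46.8,  5.2]), 89.5, 54) zmax 15 [176. 125.  91.]
blob [187 394] (array([326.1, 428.3]), array([52.8,  6.4]), 4.4, 99) zmax 119 [ 76.  95. 105.]
fingers (array([424.9, 237.8]), array([74.8, 23.1]), 3.4, 478)
t 26.4 pos [426.4 236.8  89.7] yaw 3.9 tilt [-0.008 -0.004 -1.   ] gap 39.7 F [-0.6  0.1 -0.3] j6 0.39
SHIFT [0.01 0.73 8.46] TURN 0.0 or -180.0
```

>>> apply_moves:
  rows:
    - [0,0.6,2,0]
    - [0,0.6,5,0]
    - [0,0.6,7.5,0]
    - [0,0.6,8.4,0]
    - [0,0.6,8.4,0]

```text
t: 26.87
position: [0.4348, 0.2372, 0.0083]
tcp_rot: [0.683, 0.73, -0.002, -0.001]
wrist_force: [-0.3, 0.3, 0.1]
finger_gap: 0.0399
```

>>> apply_moves:
  rows:
    - [0,0,0,0]
    - [0,0,0,0]
    - [0,0,0,0]
    - [0,0,0,0]
    - [0,0,0,0]
    - [0,0,0,0]
    - [0,0,0,0]
    - [0,0,0,0]
  jaw: 1

```text
t: 27.53
position: [0.4375, 0.2391, 0.0114]
tcp_rot: [0.683, 0.731, 0.001, 0.001]
wrist_force: [-1.3, -1.4, 7.3]
finger_gap: 0.0143
```

>>> apply_moves:
  rows:
    - [0,0,-1,0]
    - [0,0,-4,0]
    - [0,0,-8,0]
    - [0,0,-12,0]
    - [0,0,-15,0]

```text
t: 27.95
position: [0.4366, 0.2388, 0.1635]
tcp_rot: [0.683, 0.731, 0.001, 0.0]
wrist_force: [0.8, 0.2, -0.5]
finger_gap: 0.0145
```

Run:
```python
from h import *
b=place([[0,-72,0]],485.8,52.5,3.93)[0];print(b)
goal(b[0],b[1],160,3.9)
```

```text
[490.73471207 -19.33069411   0.        ]
t 27.9 pos [436.6 238.8 163.5] yaw 3.9 tilt [ 0.003  0.001 -1.   ] gap 14.5 F [ 0.8  0.2 -0.5] j6 0.38
SHIFT [-26.12   3.65   0.33] TURN -0.0 or 180.0
```

>>> apply_moves:
  rows:
    - [-3,0.4,0,0]
    - [-7,1,0,0]
    - [-11,1.5,0,0]
    - [-15,2.1,0,0]
    - [-19,2.7,0,0]
    - [-23,3.2,0,0]
    - [-26.1,3.6,0,0]
    - [-26.1,3.6,2,0]
    - [-26.1,3.6,4,0]
    - [-26.1,3.6,6,0]
    - [-26.1,3.6,7,0]
    - [-26.1,3.6,7,0]

```text
t: 28.95
position: [0.4872, -0.0194, 0.0875]
tcp_rot: [0.683, 0.73, -0.002, -0.002]
wrist_force: [-0.4, 0.1, -0.3]
finger_gap: 0.0141
```

>>> apply_moves:
  rows:
    - [0,0,0,0]
    - [0,0,0,0]
    - [0,0,0,0]
    - [0,0,0,0]
    - [0,0,0,0]
  jaw: 0.3

```text
t: 29.37
position: [0.4904, -0.0194, 0.0907]
tcp_rot: [0.683, 0.731, 0.001, 0.001]
wrist_force: [-0.6, 0.9, -0.5]
finger_gap: 0.0312
```

>>> apply_moves:
  rows:
    - [0,0,-3,0]
    - [0,0,-7,0]
    - [4,-0.2,-8,0]
    - [8,-0.4,-8,0]
    - [12,-0.5,-8,0]
    - [16,-0.7,-8,0]
    - [20,-0.9,-8,0]
    - [24,-1,-8,0]
    - [28,-1.2,-8,0]
    - [31,-1.2,-8,0]
    - [33,-1.2,-8,0]
    - [33,-1.2,-8,0]

```text
t: 30.37
position: [0.4551, 0.3129, 0.1704]
tcp_rot: [0.681, 0.732, 0.001, -0.0]
wrist_force: [0.6, -0.7, -0.3]
finger_gap: 0.0306
```

Run:
```python
from h import *
c=eyes.capture('side');blobs(c);np.savez('side14.npz',**c)
W=world(c)*1000;L=place(W.reshape(-1,3),0,0,0);a=np.deg2rad(3.93)
d=W[...,:2]-[485.8,52.5];X=d@[np.cos(a),np.sin(a)];Y=d@[-np.sin(a),np.cos(a)]
px=c['pixels'].astype(int);dark=(px.sum(-1)<300)&(abs(X)<60)&(Y>-130)&(Y<-15)
print('dark px near bay',dark.sum(),[(u,v,X[v,u].round(),Y[v,u].round(),W[v,u,2].round()) for v,u in np.argwhere(dark)[::6]])
goal(470,320,5,3.9)
```

```text
blob [171 258] (array([473.7, 318.6]), array([24. , 12.3]), 54.8, 194) zmax 200 [40. 43. 45.]
blob [195 266] (array([427.8, 314.3]), array([23.5, 14. ]), 56.1, 179) zmax 200 [43. 46. 49.]
blob [ 49 300] (array([722.1, 423.7]), array([12.5, 70.1]), 89.3, 130) zmax 19 [110. 119. 114.]
blob [130 314] (array([588. , 357.3]), array([15.8, 19.3]), 37.8, 89) zmax 20 [ 58.  79. 106.]
blob [189 333] (array([470.4, 320.5]), array([17.7, 15.6]), 47.3, 91) zmax 20 [ 59.  80. 109.]
blob [286 354] (array([303. , 253.3]), array([ 5.6, 42.6]), 0.1, 54) zmax 13 [177. 127.  92.]
blob [184 392] (array([328.9, 429.5]), array([58.4,  7. ]), 6.4, 103) zmax 119 [ 78.  97. 107.]
dark px near bay 2 [(np.int64(292), np.int64(240), np.float64(-9.0), np.float64(-47.0), np.float64(25.0))]
t 30.4 pos [455.1 310.8 170. ] yaw 4.1 tilt [ 0.001  0.    -1.   ] gap 31.1 F [-0.8 -0.7 -0.2] j6 0.48
SHIFT [ 0.81  1.54 16.5 ] TURN 0.2 or -179.8
```

>>> apply_moves:
  rows:
    - [0.4,0.8,3,0]
    - [0.8,1.5,7,0]
    - [0.8,1.5,11,0]
    - [0.8,1.5,14,0]
    - [0.8,1.5,15.8,0]
    - [0.8,1.5,16.7,0]
    - [0.8,1.5,16.7,0]

```text
t: 31.0
position: [0.469, 0.316, 0.0021]
tcp_rot: [0.683, 0.73, -0.002, -0.0]
wrist_force: [-0.1, 0.1, 0.3]
finger_gap: 0.0308
```

>>> apply_moves:
  rows:
    - [0,0,0,0]
    - [0,0,0,0]
    - [0,0,0,0]
    - [0,0,0,0]
    - [0,0,0,0]
    - [0,0,0,0]
    - [0,0,0,0]
    - [0,0,0,0]
  jaw: 1

```text
t: 31.67
position: [0.4707, 0.3179, 0.0037]
tcp_rot: [0.683, 0.731, 0.001, 0.001]
wrist_force: [1.3, -3.7, 5.8]
finger_gap: 0.0155
```

>>> apply_moves:
  rows:
    - [0,0,-1,0]
    - [0,0,-4,0]
    - [0,0,-8,0]
    - [0,0,-12,0]
    - [0,0,-15,0]
    - [0,0,-15,0]

```text
t: 32.17
position: [0.4738, 0.3209, 0.1612]
tcp_rot: [0.683, 0.731, 0.007, 0.001]
wrist_force: [0.4, 0.2, 0.2]
finger_gap: 0.0155
```

Run:
```python
from h import *
goal(490.7,-19.3,160,3.9)
```

```text
t 32.2 pos [473.8 320.9 161.2] yaw 3.9 tilt [ 0.011  0.008 -1.   ] gap 15.5 F [0.4 0.2 0.2] j6 0.48
SHIFT [-34.06  -0.61  -0.12] TURN -0.0 or 180.0
```

>>> apply_moves:
  rows:
    - [-3,0,-0.5,0]
    - [-7,0,-0.5,0]
    - [-11,-0.1,-0.5,0]
    - [-15,-0.1,-0.5,0]
    - [-19,-0.2,-0.5,0]
    - [-23,-0.2,-0.5,0]
    - [-27,-0.3,-0.5,0]
    - [-31,-0.3,-0.5,0]
    - [-33.8,-0.3,0,0]
    - [-33.8,-0.3,3,0]
    - [-33.8,-0.3,6.3,0]
    - [-33.8,-0.3,6.3,0]

```text
t: 33.17
position: [0.4839, -0.0197, 0.0837]
tcp_rot: [0.684, 0.73, -0.003, -0.005]
wrist_force: [-2.0, -0.2, -0.8]
finger_gap: 0.016
```

>>> apply_moves:
  rows:
    - [0,0,0,0]
    - [0,0,0,0]
    - [0,0,0,0]
    - [0,0,0,0]
    - [0,0,0,0]
  jaw: 0.3

```text
t: 33.58
position: [0.4909, -0.0192, 0.0914]
tcp_rot: [0.683, 0.731, 0.001, 0.001]
wrist_force: [-0.7, 0.3, 0.0]
finger_gap: 0.0308
```

>>> apply_moves:
  rows:
    - [0,0,-3,0]
    - [0,0,-7,0]
    - [4,1.3,-8,0]
    - [8,2.6,-8,0]
    - [12,4,-8,0]
    - [16,5.3,-8,0]
    - [20,6.6,-8,0]
    - [24,8,-8,0]
    - [28,9.3,-8,0]
    - [31.5,10.5,-8,0]
    - [34.5,11.5,-8,0]
    - [36.5,12.2,-8,0]

```text
t: 34.58
position: [0.5872, 0.357, 0.1707]
tcp_rot: [0.682, 0.731, 0.001, 0.0]
wrist_force: [-0.1, -1.2, -0.4]
finger_gap: 0.0308
```

Run:
```python
from h import *
c=eyes.capture('side');blobs(c)
goal(588,357.5,5,3.9)
```

```text
blob [ 49 300] (array([721.6, 423.8]), array([71.9, 12.4]), 0.2, 135) zmax 19 [102. 110. 106.]
blob [130 314] (array([587.1, 357.8]), array([17.8, 17.4]), 66.0, 90) zmax 19 [54. 73. 98.]
blob [286 352] (array([302.9, 250.5]), array([50.2,  5.4]), 89.9, 58) zmax 13 [163. 118.  87.]
blob [187 394] (array([326.4, 428.9]), array([52.9,  6.9]), 6.1, 97) zmax 119 [72. 89. 99.]
t 34.6 pos [587.8 359.6 170.7] yaw 4.1 tilt [ 0.003  0.004 -1.   ] gap 30.6 F [2.4 2.2 1.2] j6 0.44
SHIFT [-0.28 -0.05 16.56] TURN 0.2 or -179.8
```

>>> apply_moves:
  rows:
    - [-0.2,0,3,0]
    - [-0.2,0,7,0]
    - [-0.2,0,11,0]
    - [-0.2,0,14,0]
    - [-0.2,0,15.8,0]
    - [-0.2,0,16.6,0]
    - [-0.2,0,16.6,0]

```text
t: 35.22
position: [0.5856, 0.3501, 0.0027]
tcp_rot: [0.683, 0.731, -0.002, -0.001]
wrist_force: [-0.1, 0.1, 0.5]
finger_gap: 0.0311
```

>>> apply_moves:
  rows:
    - [0,0,0,0]
    - [0,0,0,0]
    - [0,0,0,0]
    - [0,0,0,0]
    - [0,0,0,0]
    - [0,0,0,0]
    - [0,0,0,0]
    - [0,0,0,0]
  jaw: 1

```text
t: 35.88
position: [0.5881, 0.3515, 0.0054]
tcp_rot: [0.683, 0.731, 0.001, 0.0]
wrist_force: [-0.4, 0.0, 6.2]
finger_gap: 0.0157
```

>>> apply_moves:
  rows:
    - [0,0,-1,0]
    - [0,0,-4,0]
    - [0,0,-8,0]
    - [0,0,-12,0]
    - [0,0,-15.5,0]
    - [0,0,-15.5,0]

```text
t: 36.38
position: [0.5913, 0.3534, 0.1692]
tcp_rot: [0.683, 0.731, 0.007, 0.002]
wrist_force: [2.4, 0.7, 0.8]
finger_gap: 0.0155
```

Run:
```python
from h import *
goal(490.7,-19.3,160,3.9)
```

```text
t 36.4 pos [591.3 353.4 169.2] yaw 3.9 tilt [ 0.013  0.007 -1.   ] gap 15.5 F [2.4 0.7 0.8] j6 0.43
SHIFT [-36.51 -12.57   0.52] TURN -0.0 or 180.0
```

>>> apply_moves:
  rows:
    - [-3.6,-1.2,0,0]
    - [-7.3,-2.5,0,0]
    - [-11,-3.7,0,0]
    - [-14.6,-4.9,0,0]
    - [-18.3,-6.1,0,0]
    - [-22,-7.4,0,0]
    - [-25.6,-8.6,0,0]
    - [-29.3,-9.8,0,0]
    - [-33,-11.1,0,0]
    - [-36.3,-12.2,0,0]
    - [-36.3,-12.2,3,0]
    - [-36.3,-12.2,6.9,0]

```text
t: 37.38
position: [0.4929, -0.022, 0.0931]
tcp_rot: [0.684, 0.729, 0.003, 0.004]
wrist_force: [1.4, 0.0, -1.1]
finger_gap: 0.0158
```

>>> apply_moves:
  rows:
    - [0,0,0,0]
    - [0,0,0,0]

```text
t: 37.55
position: [0.4867, -0.0195, 0.0878]
tcp_rot: [0.683, 0.73, -0.002, -0.003]
wrist_force: [-0.4, 0.2, -0.5]
finger_gap: 0.0157
```

>>> apply_moves:
  rows:
    - [0,0,0,0]
    - [0,0,0,0]
    - [0,0,0,0]
    - [0,0,0,0]
    - [0,0,0,0]
  jaw: 0.3

```text
t: 37.97
position: [0.4906, -0.0193, 0.091]
tcp_rot: [0.683, 0.731, 0.001, 0.001]
wrist_force: [-0.3, -0.2, 0.0]
finger_gap: 0.0309
```

>>> apply_moves:
  rows:
    - [0,0,-3,0]
    - [0,0,-7,0]
    - [4,0,-10,0]
    - [8,0,-12,0]
    - [12,0,-12,0]
    - [16,0,-12,0]
    - [20,0,-12,0]
    - [24,0,-12,0]
    - [28,0,-12,0]
    - [32,0,-12,0]
    - [34,0,-12,0]
    - [34,0,-12,0]

```text
t: 38.97
position: [0.4661, 0.3241, 0.2102]
tcp_rot: [0.681, 0.732, 0.001, -0.0]
wrist_force: [0.7, -0.6, -0.0]
finger_gap: 0.0308
```

Run:
```python
from h import *
cs={n:eyes.capture(n) for n in('side','top')};c=cs['side'];blobs(c);np.savez('side15.npz',**c)
W=world(c)*1000
P=W[(W[...,2]>48)&(W[...,2]<92)&(abs(W[...,0]-484)<30)&(W[...,1]>20)&(W[...,1]<150)];P[:,2]-=6
print('div',fit(P,divmodel(),[484,82,4]),P[:,2].max())
P,C,m=pts(c,(.40,-.42),(.53,-.24),.05,.12);print('handle',rect(P),P[:,2].max())
t=cs['top']
z=lambda im,b,s:cv2.resize(im[b[1]:b[1]+b[3],b[0]:b[0]+b[2]],s,interpolation=cv2.INTER_CUBIC)
im=np.vstack([np.hstack([z(c['pixels'],(225,160,120,120),(400,400)),z(t['pixels'],(245,185,60,60),(400,400))]),np.hstack([z(t['pixels'],(130,120,300,150),(400,200)),z(c['pixels'],(230,110,200,100),(400,200))])])
cv2.imwrite('pics/c15.png',im)
```

```text
blob [ 48 300] (array([723.5, 423.7]), array([75.3, 12.3]), 0.6, 131) zmax 19 [109. 119. 114.]
blob [286 352] (array([303.1, 250. ]), array([ 6.1, 49.4]), 0.9, 59) zmax 13 [176. 126.  92.]
blob [189 395] (array([324.6, 428.8]), array([49.5,  6.8]), 5.9, 95) zmax 118 [ 76.  95. 105.]
div (array([483.92989366,  82.08751425,   4.2582427 ]), np.float64(2.337574035688146)) 82.10713628027679
handle (array([ 451. , -348.1]), array([14.3, 27.5]), 5.0, 90) 0.09058705687917272
```

View pics/c15.png

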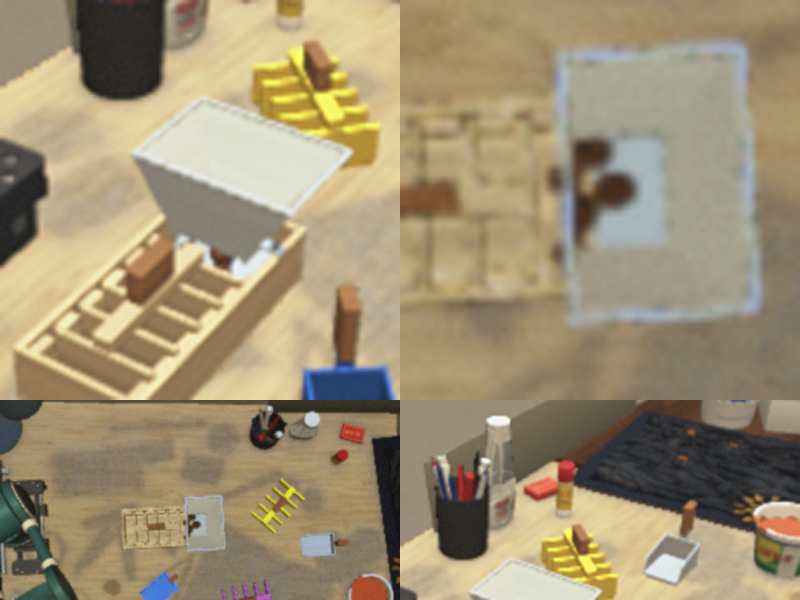

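The final view shows beads only in the bay, at the ramp foot against the first plate (dark spots around (595,185) in the top crop). No strays remain, the divider is down, the scoop stands upright and empty, and the bystanders stand where they were. I'll hand it in.

```bash
python3 -c "
from plant import order
print(order.sign_off())"
```

```text
the job is handed in; nothing more can be done
None
```

The bead box is ready and the job is handed in, at about 39 s of the 210 s allowed.

- **Divider:** It is fully down in its slots. The last fit puts it within about 1 mm of the seat, with the grip block's top at the expected height. My first attempt to grip it failed because I lifted before the fingers had closed. The divider did not move.
- **Scoop:** The tool can only point down, so I gripped the handle and pushed the lip against the hopper walls to tip the scoop. Forces stayed around 5 N. Both of its beads went in. I levelled it on the hopper rim on the way out, and it now stands upright and empty near where it started.
- **Stray beads:** All three went in through the hopper. One had been knocked a few centimetres during the run, so I measured it again before picking it up.
- **Last checks:** No beads are left on the desk. In the pictures, the beads lie in the end bay against the first plate. The brush pot, glue bottle and glue stick look undisturbed, but I judged that by eye.
- **Disagreements:** The two cameras differed by 4–5 mm along y. I used the side camera, which matched the arm's own position.
- **Not confirmed:** Some beads overlap in the last picture, so I could not count all five one by one.

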